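# Set the painted pots on their saucers

## Task

The rims of the four terracotta pots are painted and dry: set each pot on the saucer that matches it in shape and size, standing upright and flat on the saucer's floor inside its rim. Keep the pots upright and lower them gently, never dropping them; leave the saucers where they stand, and do not disturb the paint bottle or the primer jar.

Things in the scene. Friction and masses are not known exactly. Their poses are not given: they have to be found in the camera images.
- pot_large_round: Large round terracotta pot, 58 mm high, 64 mm across the rim band 16 mm high, upright-sided, dark green; body tapers to 54 mm across at the foot. About 150 g, give or take 40 percent. Hollow, open top, loose, standing upright on the table; origin at the centre of its underside, z up.
- pot_small_round: Small round terracotta pot, 44 mm high, 40 mm across the rim band 16 mm high, upright-sided, dark green; body tapers to 32 mm across at the foot. About 60 g, give or take 40 percent. Hollow, open top, loose, standing upright on the table; origin at the centre of its underside, z up.
- pot_square: Square terracotta pot, 50 mm high, 56 x 56 mm over the rim band 16 mm high, upright-sided, dark green; body below it straight, 50 x 50 mm. About 120 g, give or take 40 percent. x and y axes are square to its sides. Hollow, open top, loose, standing upright on the table; origin at the centre of its underside, z up.
- pot_oblong: Oblong (rectangular) terracotta trough pot, 46 mm high, 90 x 46 mm over the rim band 16 mm high, upright-sided, dark green; body below it straight, 84 x 40 mm. About 160 g, give or take 40 percent. x axis along its long sides. Hollow, open top, loose, standing upright on the table; origin at the centre of its underside, z up.
- saucer_large_round: Large round terracotta saucer, 78 mm across outside, 70 mm inside. Loose, lying on the table; outer height 12 mm, wall 4 mm, floor 4 mm thick, so the floor's upper face is 4 mm above the origin and the rim stands 8 mm above that floor; origin at the centre of its underside, z up.
- saucer_small_round: Small round terracotta saucer, 56 mm across outside, 48 mm inside. Loose, lying on the table; outer height 12 mm, wall 4 mm, floor 4 mm thick, so the floor's upper face is 4 mm above the origin and the rim stands 8 mm above that floor; origin at the centre of its underside, z up.
- saucer_square: Square terracotta saucer, 74 x 74 mm outside, 66 x 66 mm inside. x and y axes are square to its sides. Loose, lying on the table; outer height 12 mm, wall 4 mm, floor 4 mm thick, so the floor's upper face is 4 mm above the origin and the rim stands 8 mm above that floor; origin at the centre of its underside, z up.
- saucer_oblong: Oblong (rectangular) terracotta saucer, 108 x 64 mm outside, 100 x 56 mm inside. x axis along its long sides. Loose, lying on the table; outer height 12 mm, wall 4 mm, floor 4 mm thick, so the floor's upper face is 4 mm above the origin and the rim stands 8 mm above that floor; origin at the centre of its underside, z up.
- paint_bottle: Bystander: blue squeeze bottle of paint with a white nozzle, 58 mm across, 190 mm high, standing to the robot's left of the work; origin at the centre of its underside.
- primer_jar: Bystander: primer jar with a red label and white cap, 84 mm across, 120 mm high, standing to the robot's right of the work; origin at the centre of its underside.
Not all that is in view belongs to the job. Leave any blue look-alike of the pot_large_round alone.

How it is judged:
By the outcome, as a careful person would: the job done as asked, in the order asked, and still so for the second after the job is handed in, with the robot touching nothing.
It also fails if it takes over 106 s, if anything falls off the work surface, if the arm or the gripper's body presses on something with over 40 N, if the wrist force passes 120 N, or if a joint passes its speed limit or range.

## Robot

A 6-joint arm with a two-finger parallel gripper is mounted at the origin on the work surface. World frame = base frame: x ahead of the robot, y to its left, z up, the work surface at z = 0. Lengths are in mm, angles in rad, forces in N, time in s.
With the tool pointing down it reaches from about 350 to 975 mm from the base axis. Payload 7.1 kg.
Tool frame: the origin (TCP) lies midway between the tips of the shut fingers; the grasp point (between the pads) lies 19 mm behind it (ctrl.grip_depth is the distance from the TCP to the grasp point, in mm); z points along the fingers, y is the line along which they close (so a half turn about z gives the same grasp; the last joint's range is limited). The gripper opens to 88 mm and grips with 3 to 60 N. Pads are 20 mm wide; open, the fingers measure 115 mm over their backs; the gripper's body (75 mm by 178 mm) begins 61 mm behind the grasp point.
Start: joints at [-0.019, 0.423, 1.63, -0, 1.089, -0.019], TCP at [624.984, 0.026, 222.675] pointing down, gripper open.
Joint ranges: [-3, 3], [-0.9, 2.11], [0.09, 2.58], [-1.31, 4.45], [0.11, 2.69], [-2.54, 2.54]. Speed limits (rad/s): [2.39, 2.39, 3.01, 3.14, 3.14, 3.14].

## Interface

Orientations are given as a rotation vector (axis times angle).
In Python, from workcell import get_obs, vision, ctrl gives the robot as it stands.
- The arm moves only by the tool step_arm, never from a script. Its argument "plan" is a list of rows, each a list of 7 numbers: the opening, from -1 (shut) to 1 (fully open), then the shift along the tool's x, y, z as a fraction of full scale, then the turn, a rotation vector about the tool's x, y, z as a fraction of full scale. In form: [[fingers, dx, dy, dz, wx, wy, wz], ...]. A call has 1 to 20 rows; each row shifts and turns the commanded pose from where the row before left it, along the tool's axes as they then stand; what a row does not reach is not made up. Full scale, the value 1, is 50 mm for a shift and 0.12 rad for a turn. A row lasts 1/8 s, in which the tool goes at most 62.5 mm and 10.7 degrees, less where a joint would pass 70% of its speed; a pose out of reach is approached as far as the arm can. A call with a number of a shift or a turn outside -1 to 1 is refused whole. A call with a gripper value outside its range is refused whole. The fingers move at their own pace and stop on an object; the grip force is fixed at half the most. Time passes only in rows, so rows that do not move let the fingers close. It gives the time, the measured TCP pose, the force, the opening and the grip force at its end, in the units of the state.
- get_obs(): the state, without advancing time (a new reading comes with each control period).
- vision.get_image(name): name is "scene" or "side" or "wrist"; returns a dict with "pixels" (400x640x3 uint8, red, green, blue), "depth" (400x640 float32, mm along the optical axis (not along the pixel's ray), 0 where there is no reading), "fx", "fy", "cx", "cy" (pixels), "T" (4x4, takes a point from camera to world coordinates); the wrist camera has in their place "T_tool_cam" (4x4, takes a point from camera to tool coordinates, whose origin is the TCP and whose axes are the flange's). Camera axes: x right, y down, z forward; pixel columns grow to the right and rows downward; lengths in mm; the calibration is good to about 2 mm. A picture is of the moment at which its call begins: read the wrist's pose just before it.
- ctrl.close_job(): hands the job in; it is judged then, once.
The state is a dict: "t": time; "qpos": joint angles; "qvel": joint speeds; "joint_torque": joint torques, N m; "ee_pos": TCP position; "orientation": TCP orientation; "ft_force": force on the tool from outside, world axes, zero at the start; "moment": the same for the moment, N m; "width": finger opening in mm; "grasp_force": force on a finger pad.
Only numpy, scipy, OpenCV 4.12 (cv2) and the standard library are available. Lean on these libraries where they do the work, as an engineer would, in place of code of your own. Each camera call takes 0.05 s, during which the arm holds its last target. There are 200 camera calls.

## Working session

There is one attempt and no reset: what is moved stays moved. The work goes in short steps, Python scripts to look and compute and a tool call to move; the robot and the scene stay as the last step left them, time stands still between calls to the robot, and variables do not carry over. Pictures are saved under pics/ and viewed, at most 14 in all, crops included, and the job is handed in when it is done.

Besides the shell and the picture viewer there is one more tool, called as a command line: name --pt "numbers of a row" for each row, then --argument value for the rest. step_arm: Moves the arm, as the interface text tells. Its arguments: {"type":"object","properties":{"plan":{"type":"array","items":{"type":"array","items":{"type":"number","minimum":-1,"maximum":1}}}},"required":["plan"]}

```bash
mkdir -p pics; ls; python3 - <<'E'
from workcell import get_obs, vision, ctrl
import cv2, numpy as np, pickle
o=get_obs(); print({k:np.round(v,3) for k,v in o.items()}); print(ctrl.grip_depth)
ims={}
for n in ("scene","side","wrist"):
    im=vision.get_image(n); ims[n]=im
    cv2.imwrite(f"pics/{n}0.png",im["pixels"][:,:,::-1])
    print(n,im["fx"],im["cx"],im["cy"],np.round(im.get("T",im.get("T_tool_cam")),3).tolist())
pickle.dump(ims,open("ims.pkl","wb"))
E
```

```text
pics
{'t': np.float64(0.0), 'qpos': array([-0.019,  0.424,  1.631, -0.   ,  1.089, -0.019]), 'qvel': array([-0.002, -0.001, -0.001, -0.001, -0.   , -0.001]), 'joint_torque': array([ 1.0000e-03, -5.4462e+01, -2.7367e+01,  6.4000e-02,  2.3000e-02,
       -0.0000e+00]), 'ee_pos': array([6.24436e+02, 2.50000e-02, 2.21910e+02]), 'orientation': array([-2.221e+00, -2.221e+00,  2.000e-03]), 'ft_force': array([-1.023,  0.673, -0.009]), 'moment': array([-0.003, -0.004,  0.002]), 'grasp_force': np.float64(0.0), 'width': np.float64(87.864)}
18.700000000000003
scene 475.4861645846891 318.0854591196521 198.43218799164862 [[0.71, 0.527, -0.467, 1197.255], [0.704, -0.514, 0.49, -758.68], [0.018, -0.676, -0.736, 1199.181], [0.0, 0.0, 0.0, 1.0]]
side 442.673124627769 317.37920997762166 200.77103084096856 [[-0.861, -0.264, 0.434, -93.878], [-0.507, 0.489, -0.709, 957.507], [-0.025, -0.831, -0.555, 788.984], [0.0, 0.0, 0.0, 1.0]]
wrist 351.85674650839815 318.411639425378 196.82770291518517 [[0.0, -0.959, -0.283, 77.946], [1.0, 0.001, -0.001, 0.423], [0.001, -0.283, 0.959, -161.92], [0.0, 0.0, 0.0, 1.0]]
```

View pics/scene0.png

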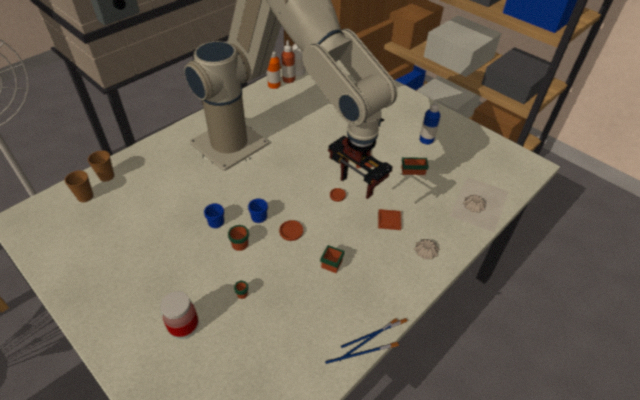

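View pics/side0.png

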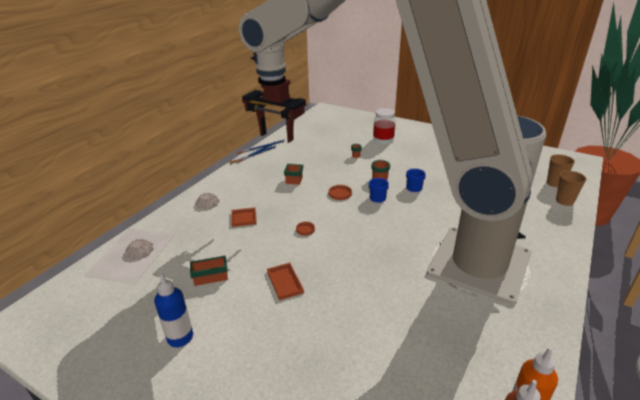

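View pics/wrist0.png

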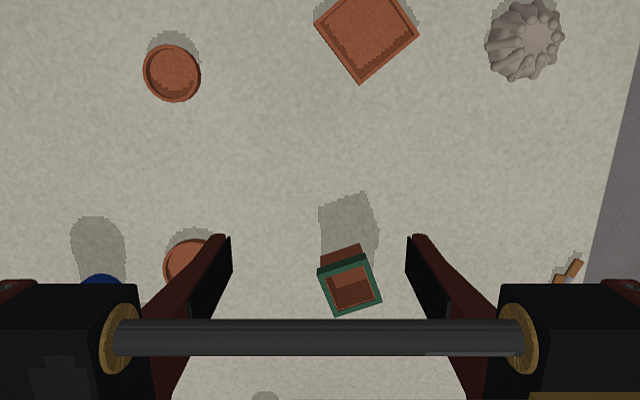

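The scene view shows the pots at (238,237) large round, (241,289) small round, (332,258) square and (414,165) oblong. The saucers are at (291,230) large round, (338,195) small round and (390,219) square; the gripper hides the oblong one. The side view shows the oblong saucer at (285,282). Blue look-alikes stand at (215,216) and (258,210) in the scene view. In the wrist view the square pot sits at (350,285), between the fingers, and the square saucer at (365,35).

```bash
cat > h.py <<'E'
import numpy as np, cv2
from scipy.spatial.transform import Rotation as R
from workcell import get_obs, vision
def grab(n):
    o=get_obs(); im=vision.get_image(n)
    if n=="wrist":
        T=np.eye(4); T[:3,:3]=R.from_rotvec(o["orientation"]).as_matrix(); T[:3,3]=o["ee_pos"]
        im["T"]=T@im["T_tool_cam"]
    return im
def plane(im,uv,z):
    uv=np.asarray(uv,float).reshape(-1,2)
    d=np.c_[(uv[:,0]-im["cx"])/im["fx"],(uv[:,1]-im["cy"])/im["fy"],np.ones(len(uv))]@im["T"][:3,:3].T
    c=im["T"][:3,3]; return (c+d*((z-c[2])/d[:,2])[:,None])[:,:2]
def cloud(im):
    v,u=np.mgrid[:400,:640]; z=im["depth"]
    P=np.dstack([(u-im["cx"])/im["fx"]*z,(v-im["cy"])/im["fy"]*z,z])
    return P@im["T"][:3,:3].T+im["T"][:3,3]
def masks(im):
    h=cv2.cvtColor(im["pixels"],cv2.COLOR_RGB2HSV)
    g=cv2.inRange(h,(40,60,15),(95,255,255)); r=cv2.inRange(h,(0,110,40),(14,255,255))|cv2.inRange(h,(170,110,40),(180,255,255))
    b=cv2.inRange(h,(105,120,30),(130,255,255)); return {"green":g,"terra":r,"blue":b}
def blobs(im,kinds=("green","terra","blue"),amin=40):
    C=cloud(im); M=masks(im); out=[]
    for k in kinds:
        n,L,S,c=cv2.connectedComponentsWithStats(M[k])
        for i in range(1,n):
            if S[i,4]<amin: continue
            p=C[(L==i)&(im["depth"]>0)]
            if len(p)<20: continue
            zt=np.percentile(p[:,2],95)
            q=p[p[:,2]>zt-(6 if k!="terra" else 12)]
            if np.abs(q.mean(0)[:2]-[600,0]).max()>500 or zt>200: continue
            (x,y),(w,l),a=cv2.minAreaRect(q[:,:2].astype(np.float32))
            print(k,"px",np.round(c[i]).astype(int),"n",S[i,4],"ztop %.0f  xy %.1f %.1f  size %.0fx%.0f ang %.1f"%(zt,x,y,w,l,a),"touch" if S[i,0]==0 or S[i,1]==0 or S[i,0]+S[i,2]==640 or S[i,1]+S[i,3]==400 else "")
E
python3 - <<'E'
from h import *
for n in ("scene","side","wrist"):
    print(n); blobs(grab(n))
E
```

```text
scene
green px [414 166] n 90 ztop 49  xy 588.3 372.4  size 87x47 ang 30.7 
green px [238 239] n 68 ztop 61  xy 414.8 -288.4  size 58x28 ang 41.5 
green px [332 258] n 127 ztop 53  xy 658.0 -124.7  size 56x57 ang 21.6 
green px [240 290] n 52 ztop 49  xy 555.1 -391.2  size 38x20 ang 38.1 
terra px [415 162] n 128 ztop 44  xy 570.2 390.0  size 83x25 ang 58.3 
terra px [413 172] n 129 ztop 28  xy 596.4 368.2  size 83x12 ang 41.4 
terra px [337 194] n 172 ztop 14  xy 475.8 95.2  size 56x57 ang 67.9 
terra px [389 219] n 447 ztop 14  xy 670.2 136.8  size 74x80 ang 39.7 
terra px [291 230] n 400 ztop 14  xy 478.6 -124.7  size 76x81 ang 31.1 
terra px [238 232] n 164 ztop 56  xy 389.4 -266.0  size 49x24 ang 59.3 
terra px [240 246] n 106 ztop 37  xy 421.7 -285.6  size 46x15 ang 57.9 
terra px [332 254] n 161 ztop 47  xy 643.3 -113.5  size 53x26 ang 60.5 
terra px [329 267] n 91 ztop 27  xy 668.2 -145.0  size 48x11 ang 32.7 
terra px [241 286] n 57 ztop 42  xy 539.4 -378.4  size 25x10 ang 63.0 
blue px [258 210] n 342 ztop 60  xy 362.0 -161.8  size 55x64 ang 49.5 
blue px [214 215] n 361 zt
[... 997 characters left out ...]
70 ztop 26  xy 570.3 400.1  size 83x7 ang 43.3 
blue px [263 149] n 48 ztop 13  xy 883.3 -246.0  size 109x23 ang 89.2 
blue px [415 180] n 345 ztop 59  xy 280.9 -266.8  size 55x64 ang 34.8 
blue px [378 189] n 377 ztop 59  xy 360.7 -153.7  size 56x63 ang 23.4 
wrist
green px [347 281] n 1184 ztop 51  xy 658.0 -123.0  size 56x58 ang 20.7 
terra px [365  34] n 5493 ztop 12  xy 670.9 137.8  size 74x74 ang 39.4 touch
terra px [171  73] n 2618 ztop 12  xy 476.0 96.8  size 54x55 ang 89.9 
terra px [340 254] n 434 ztop 27  xy 649.1 -98.5  size 49x5 ang 21.0 
terra px [567 272] n 282 ztop 8  xy 800.7 -57.1  size 40x297 ang 59.8 
terra px [349 288] n 1441 ztop 48  xy 658.4 -124.6  size 44x43 ang 21.2
```

```bash
cat >> h.py <<'E'
def st():
    o=get_obs(); M=R.from_rotvec(o["orientation"]).as_matrix()
    return o,M,np.degrees(np.arctan2(M[1,1],M[0,1]))
def go(x,y,z,psi):
    """units: turn first (wz), then shift in the turned tool frame"""
    o,M,p=st(); a=np.radians(psi); d=np.array([x,y,z])-o["ee_pos"]
    print("t %.2f pos %s psi %.1f tilt %.2f w %.1f gf %.1f F %s"%(o["t"],np.round(o["ee_pos"],1),p,np.degrees(np.arccos(min(1,-M[2,2]))),o["width"],o["grasp_force"],np.round(o["ft_force"],1)))
    print("  wz %.3f dx %.3f dy %.3f dz %.3f"%(-np.radians(psi-p)/.12,(-np.sin(a)*d[0]+np.cos(a)*d[1])/50,(np.cos(a)*d[0]+np.sin(a)*d[1])/50,-d[2]/50))
E
python3 -c "
from h import *
go(658,-123,24,20.7)"
```

```text
t 0.30 pos [624.8   0.  222.4] psi -0.0 tilt 0.03 w 88.2 gf 0.0 F [-0.3  0.1 -0.4]
  wz -3.011 dx -2.536 dy -0.249 dz 3.968
```

step_arm --pt "1 0 0 0.5 0 0 -1" --pt "1 0 0 0.5 0 0 -1" --pt "1 0 0 0.5 0 0 -1" --pt "1 -0.85 -0.1 0.3 0 0 0" --pt "1 -0.85 -0.1 0.2 0 0 0" --pt "1 -0.84 -0.05 0 0 0 0" --pt "1 0 0 0 0 0 0" --pt "1 0 0 0 0 0 0"

```text
t: 1.3
ee_pos: [657.6, -122.8, 122.5]
orientation: [-1.788, -2.582, 0.0]
ft_force: [0.1, 0.8, -0.5]
width: 87.6
grasp_force: 0.0
```

```bash
python3 -c "
from h import *
im=grab('wrist'); blobs(im,('green','terra')); cv2.imwrite('pics/w1.png',im['pixels'][:,:,::-1])
go(658,-123,24,20.7)"
```

```text
green px [318 202] n 2494 ztop 51  xy 657.8 -123.2  size 56x56 ang 20.7 
terra px [ 99 113] n 8813 ztop 12  xy 479.2 -124.4  size 78x76 ang 20.9 
terra px [318 164] n 260 ztop 19  xy 648.4 -98.8  size 49x3 ang 20.6 
terra px [318 209] n 3644 ztop 48  xy 658.3 -124.2  size 44x43 ang 20.7 
terra px [  7 251] n 619 ztop 18  xy 426.1 -266.6  size 9x39 ang 14.8 touch
terra px [182 283] n 1978 ztop 190  xy 610.2 -121.2  size 29x8 ang 66.3 
terra px [454 283] n 2035 ztop 189  xy 692.9 -90.4  size 9x28 ang 65.2 
terra px [458 368] n 217 ztop 195  xy 703.0 -113.0  size 1x9 ang 17.9 
t 1.35 pos [ 657.6 -122.3  122.5] psi 20.7 tilt 0.04 w 88.2 gf 0.0 F [-0.1  0.7  0. ]
  wz -0.007 dx -0.015 dy 0.004 dz 1.971
```

step_arm --pt "1 0 0 1 0 0 0" --pt "1 0 0 0.6 0 0 0" --pt "1 0 0 0.37 0 0 0" --pt "1 0 0 0 0 0 0" --pt "-1 0 0 0 0 0 0" --pt "-1 0 0 0 0 0 0" --pt "-1 0 0 0 0 0 0" --pt "-1 0 0 0 0 0 0" --pt "-1 0 0 0 0 0 0" --pt "-1 0 0 0 0 0 0" --pt "-1 0 0 0 0 0 0"

```text
t: 2.72
ee_pos: [658.4, -123.4, 24.9]
orientation: [1.787, 2.583, 0.0]
ft_force: [-1.6, -0.4, 6.8]
width: 55.9
grasp_force: 30.0
```

```bash
python3 -c "
from h import *
go(670.9,137.8,80,39.4)"
```

```text
t 2.73 pos [ 658.4 -123.4   24.9] psi 20.6 tilt 0.05 w 55.9 gf 30.0 F [-1.6 -0.4  6.8]
  wz -2.731 dx 3.878 dy 3.509 dz -1.102
```

step_arm --pt "-1 0 0 -0.4 0 0 0" --pt "-1 0 0 -0.7 0 0 0" --pt "-1 0 0 0 0 0 -0.91" --pt "-1 0 0 0 0 0 -0.91" --pt "-1 0 0 0 0 0 -0.91" --pt "-1 0.5 0.45 0 0 0 0" --pt "-1 0.7 0.63 0 0 0 0" --pt "-1 0.7 0.63 0 0 0 0" --pt "-1 0.7 0.63 0 0 0 0" --pt "-1 0.7 0.63 0 0 0 0" --pt "-1 0.4 0.36 0 0 0 0" --pt "-1 0.18 0.18 0 0 0 0" --pt "-1 0 0 0 0 0 0" --pt "-1 0 0 0 0 0 0"

```text
t: 4.47
ee_pos: [670.5, 136.9, 79.3]
orientation: [-1.344, -2.84, 0.001]
ft_force: [0.4, -0.4, -1.8]
width: 56.0
grasp_force: 30.0
```

```bash
python3 -c "
from h import *
im=grab('wrist'); blobs(im,('green','terra')); cv2.imwrite('pics/w2.png',im['pixels'][:,:,::-1])
go(670.9,137.8,29,39.4)"
```

```text
green px [318 243] n 5685 ztop 105  xy 668.3 140.5  size 57x49 ang 39.0 
terra px [40 68] n 6845 ztop 12  xy 477.4 97.4  size 53x55 ang 30.1 touch
terra px [319 180] n 5692 ztop 75  xy 654.1 157.2  size 50x4 ang 39.8 
terra px [318 275] n 8592 ztop 102  xy 668.7 139.5  size 44x51 ang 39.3 
terra px [228 283] n 1931 ztop 145  xy 635.3 129.7  size 12x24 ang 24.7 
terra px [409 283] n 1949 ztop 146  xy 680.7 168.3  size 13x26 ang 74.9 
terra px [ 21 300] n 1441 ztop 171  xy 596.1 112.3  size 8x14 ang 70.6 touch
terra px [617 301] n 1556 ztop 171  xy 708.1 205.9  size 13x13 ang 90.0 touch
terra px [ 26 379] n 2262 ztop 176  xy 609.1 97.5  size 3x24 ang 38.0 touch
terra px [219 374] n 672 ztop 163  xy 648.8 117.6  size 1x22 ang 39.7 touch
terra px [417 374] n 712 ztop 162  xy 694.1 155.2  size 1x22 ang 41.1 touch
terra px [612 379] n 2294 ztop 176  xy 715.6 191.3  size 15x28 ang 82.0 touch
t 4.53 pos [670.5 136.8  79.2] psi 39.3 tilt 0.02 w 56.0 gf 30.0 F [ 0.1  0.2 -1.5]
  wz -0.011 dx 0.011 dy 0.019 dz 1.005
```

View pics/w2.png

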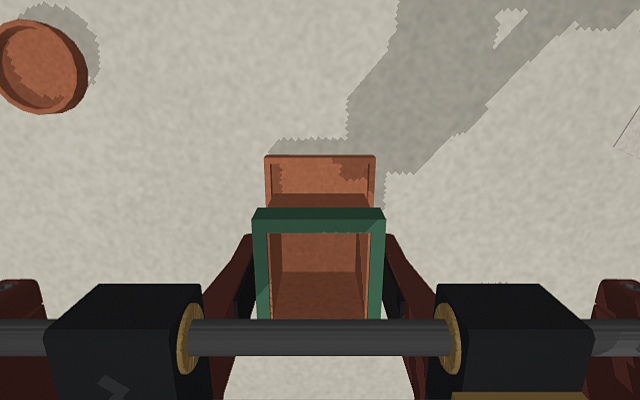

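The pot's rim (252–386, 207) is centred on and square with the saucer visible behind it (265–375, 155).

step_arm --pt "-1 0 0 0.4 0 0 0" --pt "-1 0 0 0.3 0 0 0" --pt "-1 0 0 0.15 0 0 0" --pt "-1 0 0 0.1 0 0 0" --pt "-1 0 0 0.04 0 0 0" --pt "-1 0 0 0.01 0 0 0" --pt "-1 0 0 0 0 0 0" --pt "-1 0 0 0 0 0 0"

```text
t: 5.52
ee_pos: [670.7, 138.2, 29.6]
orientation: [1.342, 2.84, 0.001]
ft_force: [-1.2, 0.3, -2.5]
width: 55.8
grasp_force: 30.0
```

step_arm --pt "-1 0 0 0.012 0 0 0" --pt "-1 0 0 0 0 0 0" --pt "-1 0 0 0 0 0 0"

```text
t: 5.9
ee_pos: [670.7, 138.1, 28.9]
orientation: [1.343, 2.84, 0.0]
ft_force: [-0.8, -0.2, 2.7]
width: 55.9
grasp_force: 30.0
```

step_arm --pt "1 0 0 0 0 0 0" --pt "1 0 0 0 0 0 0" --pt "1 0 0 0 0 0 0" --pt "1 0 0 -0.2 0 0 0" --pt "1 0 0 -0.6 0 0 0" --pt "1 0 0 -1 0 0 0" --pt "1 0 0 -1 0 0 0" --pt "1 0 0 -0.5 0 0 0" --pt "1 0 0 0 0 0 0"

```text
t: 7.02
ee_pos: [672.0, 138.4, 196.8]
orientation: [1.341, 2.836, 0.005]
ft_force: [0.9, -0.1, -0.2]
width: 87.8
grasp_force: 0.0
```

```bash
python3 -c "
from h import *
im=grab('wrist'); blobs(im,('green','terra'))
for n in ('scene','side'):
    im=grab(n); C=cloud(im); h=cv2.cvtColor(im['pixels'],cv2.COLOR_RGB2HSV)
    for nm,lo,hi in (('bottle',(100,100,20),(135,255,255)),('jar',(0,180,80),(180,255,255))):
        m=(cv2.inRange(h,lo,hi)>0)&(C[...,2]>70)&(C[...,2]<205)&(np.abs(C[...,1])<700)&(C[...,0]>200)&(C[...,0]<900)
        k,L,S,c=cv2.connectedComponentsWithStats(m.astype(np.uint8))
        for i in range(1,k):
            if S[i,4]>25: p=C[L==i]; print(n,nm,c[i].round(),S[i,4],p.mean(0).round(),p.min(0).round(),p.max(0).round())
go(584,382,180,127)"
```

```text
green px [316 178] n 1489 ztop 55  xy 670.6 138.7  size 56x56 ang 39.2 
terra px [128  75] n 3105 ztop 12  xy 476.2 96.7  size 56x54 ang 36.0 
terra px [315 155] n 1592 ztop 13  xy 670.7 138.0  size 74x74 ang 39.4 
terra px [316 182] n 2295 ztop 51  xy 671.3 137.7  size 44x43 ang 39.4 
terra px [ 29 244] n 3722 ztop 12  xy 513.5 -15.9  size 304x76 ang 72.5 touch
scene bottle [432. 119.] 193 [523. 543. 118.] [495. 528.  85.] [544. 570. 146.]
scene jar [431. 118.] 153 [522. 541. 119.] [495. 528.  86.] [541. 564. 146.]
side bottle [170. 305.] 719 [498. 574. 120.] [484. 539.  86.] [534. 593. 147.]
side jar [170. 305.] 637 [498. 575. 120.] [484. 542.  88.] [529. 592. 144.]
t 7.17 pos [669.6 137.9 192.2] psi 39.4 tilt 0.13 w 87.9 gf 0.0 F [-0.3  0.4 -0.9]
  wz -12.742 dx -1.572 dy 4.929 dz 0.243
```

step_arm --pt "1 0 0 0 0 0 -0.98" --pt "1 0 0 0 0 0 -0.98" --pt "1 0 0 0 0 0 -0.98" --pt "1 0 0 0 0 0 -0.98" --pt "1 0 0 0 0 0 -0.98" --pt "1 0 0 0 0 0 -0.98" --pt "1 0 0 0 0 0 -0.98" --pt "1 0 0 0 0 0 -0.98" --pt "1 0 0 0 0 0 -0.98" --pt "1 0 0 0 0 0 -0.98" --pt "1 0 0 0 0 0 -0.98" --pt "1 0 0 0 0 0 -0.98" --pt "1 0 0 0 0 0 -0.98" --pt "1 -0.25 0.7 0 0 0 0" --pt "1 -0.3 0.95 0 0 0 0" --pt "1 -0.3 0.95 0 0 0 0" --pt "1 -0.3 0.95 0 0 0 0" --pt "1 -0.25 0.8 0 0 0 0" --pt "1 -0.17 0.57 0 0 0 0" --pt "1 0 0 0 0 0 0"

```text
t: 9.68
ee_pos: [583.4, 383.2, 191.3]
orientation: [1.0, -2.975, 0.001]
ft_force: [-0.1, -0.0, -0.6]
width: 87.7
grasp_force: 0.0
```

```bash
python3 -c "
from h import *
im=grab('wrist'); blobs(im,('green','terra')); cv2.imwrite('pics/w3.png',im['pixels'][:,:,::-1])
go(584,382,20,127)"
```

```text
green px [43 92] n 1998 ztop 55  xy 667.9 141.9  size 56x50 ang 38.8 touch
green px [319 178] n 1725 ztop 47  xy 583.0 384.0  size 90x46 ang 44.5 
terra px [339   6] n 629 ztop 13  xy 442.5 309.7  size 13x58 ang 51.1 touch
terra px [73 90] n 3480 ztop 30  xy 658.3 150.9  size 53x21 ang 38.4 
terra px [20 93] n 2330 ztop 50  xy 671.4 137.5  size 44x43 ang 39.3 touch
terra px [319 181] n 3126 ztop 44  xy 583.2 384.1  size 78x34 ang 44.5 
t 9.72 pos [584.1 381.9 191.6] psi 127.1 tilt 0.18 w 87.9 gf 0.0 F [ 0.4  0.4 -0.4]
  wz 0.014 dx 0.000 dy 0.002 dz 3.431
```

View pics/w3.png

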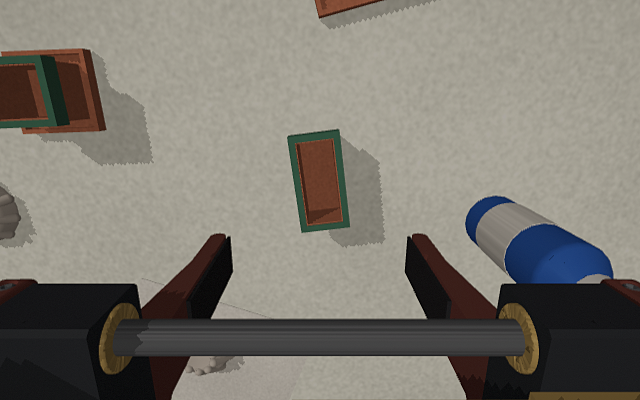

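The oblong pot is at (319,180), tilted clockwise relative to the fingers. The bottle (540,240) stays well outside the gripper body.

```bash
python3 -c "
from h import *
go(583.1,384,20,134.5)"
```

```text
t 9.72 pos [584.1 381.9 191.6] psi 127.1 tilt 0.18 w 87.9 gf 0.0 F [ 0.4  0.4 -0.4]
  wz -1.077 dx -0.015 dy 0.043 dz 3.431
```

step_arm --pt "1 0 0 0.2 0 0 -0.54" --pt "1 0 0 0.6 0 0 -0.54" --pt "1 -0.015 0.04 0.9 0 0 0" --pt "1 0 0 0.9 0 0 0" --pt "1 0 0 0.5 0 0 0" --pt "1 0 0 0.33 0 0 0" --pt "1 0 0 0 0 0 0" --pt "-1 0 0 0 0 0 0" --pt "-1 0 0 0 0 0 0" --pt "-1 0 0 0 0 0 0" --pt "-1 0 0 0 0 0 0" --pt "-1 0 0 0 0 0 0" --pt "-1 0 0 0 0 0 0" --pt "-1 0 0 0 0 0 0" --pt "-1 0 0 0 0 0 0"

```text
t: 11.6
ee_pos: [584.4, 383.9, 22.4]
orientation: [-1.187, 2.908, 0.0]
ft_force: [-2.6, -0.1, 6.0]
width: 45.8
grasp_force: 30.0
```

```bash
python3 -c "
from h import *
go(440,305,110,52)"
```

```text
t 11.60 pos [584.4 383.9  22.4] psi 134.4 tilt 0.02 w 45.8 gf 30.0 F [-2.6 -0.1  6. ]
  wz 11.987 dx 1.303 dy -3.022 dz -1.752
```

```bash
python3 -c "
from h import *
go(478,252,150,52)"
```

```text
t 11.60 pos [584.4 383.9  22.4] psi 134.4 tilt 0.02 w 45.8 gf 30.0 F [-2.6 -0.1  6. ]
  wz 11.987 dx 0.052 dy -3.389 dz -2.552
```

step_arm --pt "-1 0 0 -0.3 0 0 0" --pt "-1 0 0 -0.6 0 0 0" --pt "-1 0 0 -0.65 0 0 0.9" --pt "-1 0 0 -0.6 0 0 0.9" --pt "-1 0 0 -0.4 0 0 0.9" --pt "-1 0 0 0 0 0 0.9" --pt "-1 0 0 0 0 0 0.9" --pt "-1 0 0 0 0 0 0.9" --pt "-1 0 0 0 0 0 0.9" --pt "-1 0 0 0 0 0 0.9" --pt "-1 0 0 0 0 0 0.9" --pt "-1 0 0 0 0 0 0.9" --pt "-1 0 0 0 0 0 0.9" --pt "-1 0 0 0 0 0 0.9" --pt "-1 0 0 0 0 0 0.9" --pt "-1 0 0 0 0 0 0.29" --pt "-1 0 -0.6 0 0 0 0" --pt "-1 0 -0.9 0 0 0 0" --pt "-1 0 -0.9 0 0 0 0" --pt "-1 0 -0.9 0 0 0 0"

```text
t: 14.1
ee_pos: [481.8, 252.6, 149.8]
orientation: [1.021, 2.971, 0.0]
ft_force: [0.1, 0.6, -1.5]
width: 45.6
grasp_force: 30.0
```

```bash
python3 -c "
from h import *
go(478,252,150,52)
im=grab('wrist'); blobs(im,('terra',),800); cv2.imwrite('pics/w4.png',im['pixels'][:,:,::-1])
go(407.5,308,90,52)"
```

```text
t 14.10 pos [481.8 252.6 149.8] psi 52.1 tilt 0.01 w 45.6 gf 30.0 F [ 0.1  0.6 -1.5]
  wz 0.009 dx 0.051 dy -0.056 dz -0.004
terra px [313  70] n 11161 ztop 12  xy 406.9 305.3  size 64x108 ang 51.8 
terra px [318 253] n 10041 ztop 171  xy 477.5 256.3  size 34x68 ang 52.1 
terra px [187 267] n 1850 ztop 12  xy 465.8 164.6  size 50x183 ang 6.4 
terra px [344 374] n 2098 ztop 32  xy 652.1 147.8  size 64x32 ang 75.5 touch
t 14.15 pos [476.8 248.4 148.8] psi 52.0 tilt 0.41 w 46.2 gf 30.0 F [-5.4 -4.  -3.5]
  wz 0.006 dx 1.827 dy 0.086 dz 1.176
```

```bash
python3 -c "
from h import *
im=grab('wrist'); blobs(im,('terra',),8000); 
go(407,306,90,51.8)"
```

```text
terra px [322  72] n 11172 ztop 12  xy 406.9 305.3  size 64x108 ang 51.6 
terra px [318 253] n 10042 ztop 170  xy 472.7 252.2  size 34x68 ang 52.1 
t 14.20 pos [479.  250.4 149.2] psi 52.0 tilt 0.28 w 45.7 gf 30.0 F [ 0.7 -0.3 -2.6]
  wz 0.025 dx 1.819 dy -0.017 dz 1.184
```

step_arm --pt "-1 0.4 0 0.2 0 0 0" --pt "-1 0.6 0 0.5 0 0 0" --pt "-1 0.6 -0.02 0.5 0 0 0" --pt "-1 0.2 0 0.2 0 0 0" --pt "-1 0 0 0 0 0 0" --pt "-1 0 0 0 0 0 0" --pt "-1 0 0 0 0 0 0"

```text
t: 15.08
ee_pos: [412.4, 308.5, 80.3]
orientation: [1.024, 2.969, 0.002]
ft_force: [0.3, -0.1, -1.9]
width: 45.7
grasp_force: 30.0
```

```bash
python3 -c "
from h import *
go(406.9,305.3,26.4,51.7)
im=grab('wrist'); cv2.imwrite('pics/w5.png',im['pixels'][:,:,::-1])
"
```

```text
t 15.07 pos [412.4 308.5  80.3] psi 51.9 tilt 0.10 w 45.7 gf 30.0 F [ 0.3 -0.1 -1.9]
  wz 0.034 dx 0.046 dy -0.118 dz 1.079
```

View pics/w5.png

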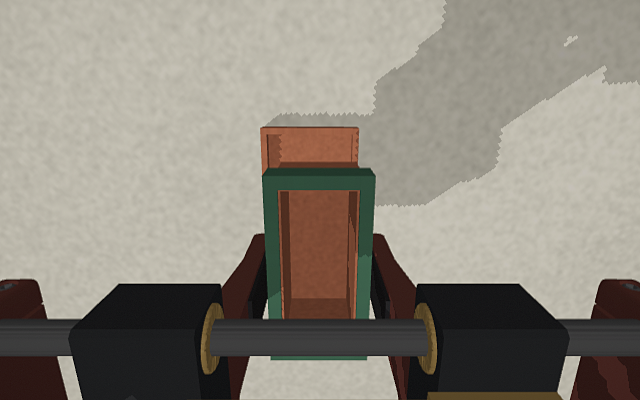

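The saucer's back edge (261–358, 128) sits about 8 px left of the pot's centre, which agrees with the 6 mm dy error, so I'm correcting it and then lowering.

step_arm --pt "-1 0.046 -0.118 0 0 0 0.03" --pt "-1 0 0 0 0 0 0" --pt "-1 0 0 0.4 0 0 0" --pt "-1 0 0 0.35 0 0 0" --pt "-1 0 0 0.15 0 0 0" --pt "-1 0 0 0.1 0 0 0" --pt "-1 0 0 0.04 0 0 0" --pt "-1 0 0 0 0 0 0" --pt "-1 0 0 0 0 0 0"

```text
t: 16.25
ee_pos: [406.0, 305.3, 27.9]
orientation: [1.028, 2.968, 0.001]
ft_force: [1.0, 1.3, -2.0]
width: 46.0
grasp_force: 30.0
```

step_arm --pt "-1 0 0 0.012 0 0 0" --pt "-1 0 0 0 0 0 0" --pt "-1 0 0 0 0 0 0"

```text
t: 16.62
ee_pos: [405.8, 305.2, 27.0]
orientation: [1.029, 2.968, 0.0]
ft_force: [-0.3, -0.2, -1.5]
width: 45.9
grasp_force: 30.0
```

step_arm --pt "-1 0 0 0.012 0 0 0" --pt "-1 0 0 0 0 0 0" --pt "-1 0 0 0 0 0 0"

```text
t: 17.0
ee_pos: [405.8, 305.2, 26.4]
orientation: [1.029, 2.968, 0.0]
ft_force: [1.2, -0.3, -1.5]
width: 45.6
grasp_force: 30.0
```

step_arm --pt "-1 0 0 0.01 0 0 0" --pt "-1 0 0 0 0 0 0" --pt "-1 0 0 0 0 0 0"

```text
t: 17.38
ee_pos: [405.8, 305.2, 26.3]
orientation: [1.029, 2.968, 0.0]
ft_force: [-1.6, -0.9, 5.6]
width: 45.9
grasp_force: 30.0
```

step_arm --pt "1 0 0 0 0 0 0" --pt "1 0 0 0 0 0 0" --pt "1 0 0 0 0 0 0" --pt "1 0 0 -0.2 0 0 0" --pt "1 0 0 -0.6 0 0 0" --pt "1 0 0 -1 0 0 0" --pt "1 0 0 -1 0 0 0" --pt "1 0 0 -0.6 0 0 0" --pt "1 0 0 0 0 0 0"

```text
t: 18.5
ee_pos: [407.0, 306.1, 198.8]
orientation: [1.028, 2.965, 0.008]
ft_force: [-0.3, 0.1, -0.8]
width: 87.7
grasp_force: 0.0
```

```bash
python3 -c "
from h import *
im=grab('wrist'); blobs(im,('green','terra'),500)
for n,b in (('scene',(150,280,210,345)),('side',(365,100,400,145))):
    im=grab(n); C=cloud(im)[b[1]:b[3],b[0]:b[2]].reshape(-1,3); p=C[(C[:,2]>30)&(C[:,2]<130)]
    print(n,len(p),p.mean(0).round(),p.min(0).round(),p.max(0).round())
go(555,-385,195,0)"
```

```text
green px [316 175] n 1756 ztop 51  xy 405.1 306.1  size 46x90 ang 51.7 
terra px [318 156] n 1737 ztop 13  xy 406.9 305.4  size 64x107 ang 51.8 
terra px [316 178] n 3112 ztop 48  xy 405.3 305.9  size 34x78 ang 51.9 
terra px [344 391] n 989 ztop 14  xy 656.6 155.0  size 74x33 ang 39.5 touch
scene 1257 [ 530. -564.   96.] [ 477. -601.   30.] [ 558. -518.  126.]
side 582 [ 506. -534.   84.] [ 471. -592.   30.] [ 554. -509.  126.]
t 18.65 pos [405.1 304.7 195.1] psi 51.8 tilt 0.08 w 87.9 gf 0.0 F [ 0.8  0.2 -0.3]
  wz 7.530 dx -13.794 dy 2.998 dz 0.002
```

step_arm --pt "1 0 0 0 0 0 0.94" --pt "1 0 0 0 0 0 0.94" --pt "1 0 0 0 0 0 0.94" --pt "1 0 0 0 0 0 0.94" --pt "1 0 0 0 0 0 0.94" --pt "1 0 0 0 0 0 0.94" --pt "1 0 0 0 0 0 0.94" --pt "1 0 0 0 0 0 0.94" --pt "1 -0.4 0.1 0 0 0 0" --pt "1 -0.8 0.2 0 0 0 0" --pt "1 -0.9 0.2 0 0 0 0" --pt "1 -0.9 0.2 0 0 0 0" --pt "1 -0.9 0.2 0 0 0 0" --pt "1 -0.9 0.2 0 0 0 0" --pt "1 -0.9 0.2 0 0 0 0" --pt "1 -0.9 0.2 0 0 0 0" --pt "1 -0.9 0.2 0 0 0 0" --pt "1 -0.9 0.2 0 0 0 0" --pt "1 -0.9 0.2 0 0 0 0" --pt "1 -0.9 0.2 0 0 0 0"

```text
t: 21.15
ee_pos: [520.6, -205.9, 194.0]
orientation: [-2.218, -2.22, 0.002]
ft_force: [1.0, 0.1, 0.4]
width: 88.0
grasp_force: 0.0
```

step_arm --pt "1 -0.9 0.2 0 0 0 0" --pt "1 -0.9 0.2 0 0 0 0" --pt "1 -0.9 0.1 0 0 0 0" --pt "1 -0.4 0.1 0 0 0 0" --pt "1 0 0 0 0 0 0" --pt "1 0 0 0 0 0 0"

```text
t: 21.9
ee_pos: [551.1, -358.1, 195.1]
orientation: [-2.218, -2.222, 0.0]
ft_force: [0.1, -0.5, -0.5]
width: 87.4
grasp_force: 0.0
```

```bash
python3 -c "
from h import *
im=grab('wrist'); blobs(im,('green','terra')); cv2.imwrite('pics/w6.png',im['pixels'][:,:,::-1])
go(550,-385,19,0)"
```

```text
green px [144  83] n 1942 ztop 59  xy 403.6 -273.7  size 63x62 ang 16.9 
green px [316 203] n 692 ztop 45  xy 548.8 -381.6  size 38x38 ang 1.0 
terra px [137  83] n 3301 ztop 55  xy 402.6 -273.2  size 51x51 ang 88.7 
terra px [184  86] n 477 ztop 31  xy 425.9 -273.2  size 46x16 ang 90.0 
terra px [317 183] n 41 ztop 29  xy 549.2 -364.0  size 18x2 ang 1.2 
terra px [316 207] n 657 ztop 42  xy 549.1 -382.8  size 27x27 ang 78.5 
t 21.95 pos [ 551.3 -358.   195.4] psi 0.1 tilt 0.08 w 87.8 gf 0.0 F [-0.1  0.4  0.3]
  wz 0.020 dx -0.540 dy -0.025 dz 3.529
```

View pics/w6.png

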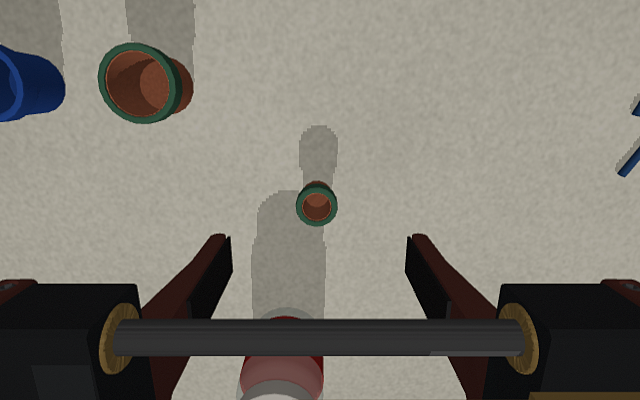

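The small pot is at (317,205), the large round pot at (140,83) and the jar behind the gripper bar at (283,370), well clear.

step_arm --pt "1 -0.24 -0.045 0.4 0 0 0" --pt "1 -0.24 0 0.8 0 0 0" --pt "1 0 0 0.9 0 0 0" --pt "1 0 0 0.8 0 0 0" --pt "1 0 0 0.4 0 0 0" --pt "1 0 0 0.25 0 0 0" --pt "1 0 0 0 0 0 0" --pt "-1 0 0 0 0 0 0" --pt "-1 0 0 0 0 0 0" --pt "-1 0 0 0 0 0 0" --pt "-1 0 0 0 0 0 0" --pt "-1 0 0 0 0 0 0" --pt "-1 0 0 0 0 0 0" --pt "-1 0 0 0 0 0 0" --pt "-1 0 0 0 0 0 0"

```text
t: 23.82
ee_pos: [549.3, -383.7, 18.4]
orientation: [2.22, 2.223, -0.0]
ft_force: [-1.0, 0.1, 1.2]
width: 38.9
grasp_force: 30.0
```

```bash
python3 -c "
from h import *
go(476.1,96.8,90,0)"
```

```text
t 23.82 pos [ 549.3 -383.7   18.4] psi 0.1 tilt 0.00 w 38.9 gf 30.0 F [-1.   0.1  1.2]
  wz 0.010 dx 9.609 dy -1.465 dz -1.431
```

step_arm --pt "-1 0 0 -0.3 0 0 0" --pt "-1 0 0 -0.6 0 0 0" --pt "-1 0 0 -0.55 0 0 0" --pt "-1 0.4 -0.05 0 0 0 0" --pt "-1 0.8 -0.12 0 0 0 0" --pt "-1 0.9 -0.14 0 0 0 0" --pt "-1 0.9 -0.14 0 0 0 0" --pt "-1 0.9 -0.14 0 0 0 0" --pt "-1 0.9 -0.14 0 0 0 0" --pt "-1 0.9 -0.14 0 0 0 0" --pt "-1 0.9 -0.14 0 0 0 0" --pt "-1 0.9 -0.14 0 0 0 0" --pt "-1 0.9 -0.14 0 0 0 0" --pt "-1 0.6 -0.1 0 0 0 0" --pt "-1 0.3 -0.05 0 0 0 0" --pt "-1 0.2 -0.03 0 0 0 0" --pt "-1 0 0 0 0 0 0" --pt "-1 0 0 0 0 0 0" --pt "-1 0 0 0 0 0 0"

```text
t: 26.2
ee_pos: [475.4, 90.6, 90.9]
orientation: [2.221, 2.221, 0.0]
ft_force: [-0.6, 0.1, -0.8]
width: 38.5
grasp_force: 30.0
```

```bash
python3 -c "
from h import *
im=grab('wrist'); blobs(im,('green','terra'),500); cv2.imwrite('pics/w7.png',im['pixels'][:,:,::-1])
go(476.1,96.8,22.4,0)"
```

```text
green px [613 154] n 3362 ztop 54  xy 660.9 130.4  size 32x58 ang 39.1 touch
green px [318 266] n 3608 ztop 117  xy 475.8 92.0  size 39x39 ang 51.3 
terra px [581 132] n 7523 ztop 29  xy 652.8 140.0  size 71x39 ang 84.7 touch
terra px [630 153] n 1047 ztop 38  xy 661.7 122.4  size 17x46 ang 70.8 touch
terra px [318 194] n 4306 ztop 84  xy 474.8 105.0  size 29x12 ang 4.4 
terra px [254 279] n 1685 ztop 157  xy 453.1 108.0  size 23x9 ang 77.8 
terra px [383 279] n 1698 ztop 157  xy 498.6 107.6  size 9x25 ang 11.7 
terra px [318 275] n 2787 ztop 114  xy 475.8 91.3  size 27x28 ang 43.4 
terra px [ 16 292] n 565 ztop 181  xy 400.4 121.0  size 8x6 ang 1.6 touch
terra px [622 293] n 641 ztop 182  xy 550.4 122.3  size 9x6 ang 40.4 touch
t 26.25 pos [475.4  90.6  90.9] psi 0.0 tilt 0.00 w 39.0 gf 30.0 F [-0.3  0.3 -0.6]
  wz 0.001 dx 0.123 dy 0.014 dz 1.369
```

View pics/w7.png

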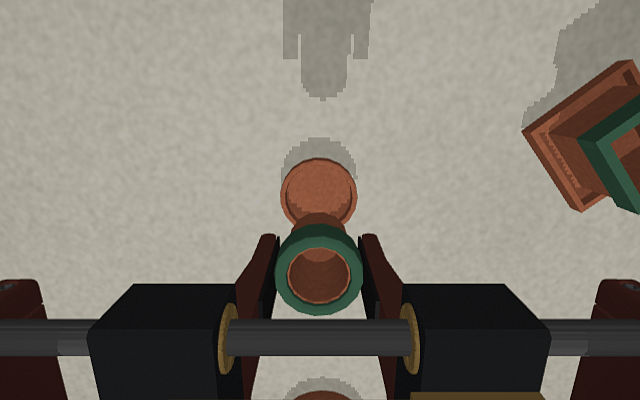

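The saucer (318,190) is centred in u with the held pot (318,270); only a shift along tool x is left.

step_arm --pt "-1 0.105 0.01 0 0 0 0" --pt "-1 0 0 0.4 0 0 0" --pt "-1 0 0 0.5 0 0 0" --pt "-1 0 0 0.25 0 0 0" --pt "-1 0 0 0.12 0 0 0" --pt "-1 0 0 0.06 0 0 0" --pt "-1 0 0 0.02 0 0 0" --pt "-1 0 0 0 0 0 0" --pt "-1 0 0 0 0 0 0"

```text
t: 27.38
ee_pos: [476.0, 96.5, 23.7]
orientation: [2.22, 2.222, 0.001]
ft_force: [-0.3, 0.3, -0.3]
width: 38.6
grasp_force: 30.0
```

step_arm --pt "-1 0 0 0.015 0 0 0" --pt "-1 0 0 0 0 0 0" --pt "-1 0 0 0 0 0 0"

```text
t: 27.75
ee_pos: [475.8, 96.5, 22.6]
orientation: [2.22, 2.223, -0.0]
ft_force: [-0.1, -0.7, -0.1]
width: 38.5
grasp_force: 30.0
```

step_arm --pt "-1 0 0 0.01 0 0 0" --pt "-1 0 0 0 0 0 0" --pt "-1 0 0 0 0 0 0"

```text
t: 28.12
ee_pos: [475.8, 96.5, 22.4]
orientation: [2.22, 2.223, 0.0]
ft_force: [-0.8, -0.4, 6.1]
width: 38.8
grasp_force: 30.0
```

step_arm --pt "1 0 0 0 0 0 0" --pt "1 0 0 0 0 0 0" --pt "1 0 0 0 0 0 0" --pt "1 0 0 -0.2 0 0 0" --pt "1 0 0 -0.6 0 0 0" --pt "1 0 0 -1 0 0 0" --pt "1 0 0 -1 0 0 0" --pt "1 0 0 -0.6 0 0 0" --pt "1 0 0 0 0 0 0" --pt "1 0 0 0 0 0 0"

```text
t: 29.38
ee_pos: [475.1, 96.4, 191.7]
orientation: [-2.22, -2.222, 0.001]
ft_force: [0.2, 0.0, -0.3]
width: 87.5
grasp_force: 0.0
```

```bash
python3 -c "
from h import *
im=grab('wrist'); blobs(im,('green','terra'),300)
go(403,-273,195,0)"
```

```text
green px [541 134] n 2497 ztop 55  xy 670.8 138.5  size 57x57 ang 39.4 
green px [319 179] n 738 ztop 49  xy 475.8 98.1  size 39x38 ang 89.2 
terra px [504 127] n 3093 ztop 26  xy 651.5 140.8  size 71x40 ang 84.2 
terra px [549 137] n 2603 ztop 52  xy 671.6 137.4  size 45x43 ang 39.8 
terra px [318 162] n 877 ztop 13  xy 475.2 101.2  size 54x47 ang 5.2 
terra px [319 182] n 733 ztop 46  xy 475.9 97.4  size 27x27 ang 27.9 
terra px [321 368] n 1503 ztop 12  xy 478.7 -141.0  size 75x42 ang 0.2 
t 29.43 pos [474.8  96.3 191.2] psi 0.1 tilt 0.11 w 87.9 gf 0.0 F [0.3 0.2 0.3]
  wz 0.010 dx -7.386 dy -1.436 dz -0.077
```

step_arm --pt "1 -0.4 -0.1 0 0 0 0" --pt "1 -0.8 -0.16 0 0 0 0" --pt "1 -0.9 -0.18 0 0 0 0" --pt "1 -0.9 -0.18 0 0 0 0" --pt "1 -0.9 -0.18 0 0 0 0" --pt "1 -0.9 -0.18 0 0 0 0" --pt "1 -0.9 -0.18 0 0 0 0" --pt "1 -0.9 -0.18 0 0 0 0" --pt "1 -0.6 -0.12 0 0 0 0" --pt "1 0 0 0 0 0 0" --pt "1 0 0 0 0 0 0"

```text
t: 30.8
ee_pos: [402.6, -262.6, 191.1]
orientation: [-2.219, -2.221, 0.0]
ft_force: [0.4, -0.2, -0.3]
width: 87.9
grasp_force: 0.0
```

```bash
python3 -c "
from h import *
im=grab('wrist'); blobs(im,amin=300); cv2.imwrite('pics/w8.png',im['pixels'][:,:,::-1])
go(403.4,-273.4,32,0)"
```

```text
green px [319 193] n 1293 ztop 59  xy 403.1 -272.7  size 63x62 ang 89.0 
terra px [403  31] n 5180 ztop 12  xy 478.4 -133.9  size 77x58 ang 0.4 touch
terra px [319 197] n 2603 ztop 55  xy 403.1 -273.5  size 51x51 ang 89.7 
blue px [264  57] n 5356 ztop 58  xy 359.8 -158.4  size 63x62 ang 0.2 
blue px [183 192] n 4626 ztop 58  xy 279.3 -271.7  size 63x62 ang 44.1 
t 30.85 pos [ 402.8 -262.4  191.3] psi 0.1 tilt 0.12 w 87.9 gf 0.0 F [-0.9  0.3  0.3]
  wz 0.014 dx -0.220 dy 0.012 dz 3.187
```

View pics/w8.png

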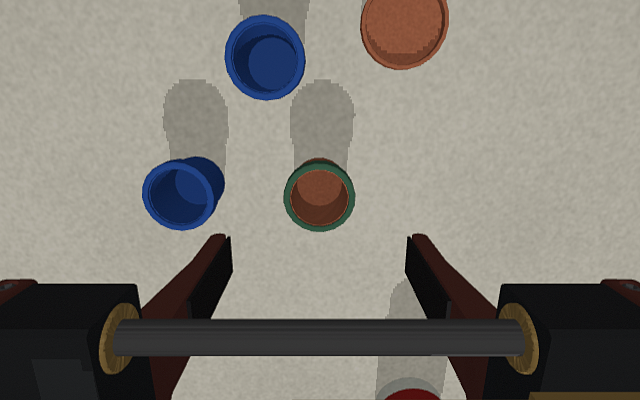

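The large green pot is at (319,195), and the blue look-alikes are at (183,192) and (264,57). The left finger clears the nearest by about 34 mm.

step_arm --pt "1 -0.21 0.01 0.3 0 0 0" --pt "1 0 0 0.7 0 0 0" --pt "1 0 0 0.9 0 0 0" --pt "1 0 0 0.7 0 0 0" --pt "1 0 0 0.37 0 0 0" --pt "1 0 0 0.2 0 0 0" --pt "1 0 0 0 0 0 0" --pt "-1 0 0 0 0 0 0" --pt "-1 0 0 0 0 0 0" --pt "-1 0 0 0 0 0 0" --pt "-1 0 0 0 0 0 0" --pt "-1 0 0 0 0 0 0" --pt "-1 0 0 0 0 0 0" --pt "-1 0 0 0 0 0 0"

```text
t: 32.6
ee_pos: [404.0, -274.4, 34.3]
orientation: [2.219, 2.222, 0.0]
ft_force: [-1.3, -0.1, 6.9]
width: 64.2
grasp_force: 30.0
```

```bash
python3 -c "
from h import *
go(479,-124.6,120,0)"
```

```text
t 32.60 pos [ 404.  -274.4   34.3] psi 0.1 tilt 0.06 w 64.2 gf 30.0 F [-1.3 -0.1  6.9]
  wz 0.010 dx 2.995 dy 1.499 dz -1.714
```

step_arm --pt "-1 0 0 -0.3 0 0 0" --pt "-1 0 0 -0.6 0 0 0" --pt "-1 0 0 -0.6 0 0 0" --pt "-1 0 0 -0.3 0 0 0" --pt "-1 0.3 0.15 0 0 0 0" --pt "-1 0.6 0.3 0 0 0 0" --pt "-1 0.7 0.35 0 0 0 0" --pt "-1 0.7 0.35 0 0 0 0" --pt "-1 0.4 0.2 0 0 0 0" --pt "-1 0.2 0.1 0 0 0 0" --pt "-1 0 0 0 0 0 0" --pt "-1 0 0 0 0 0 0" --pt "-1 0 0 0 0 0 0"

```text
t: 34.22
ee_pos: [475.6, -129.6, 123.5]
orientation: [-2.221, -2.221, 0.0]
ft_force: [0.9, -0.7, -1.0]
width: 63.7
grasp_force: 30.0
```

```bash
python3 -c "
from h import *
im=grab('wrist'); blobs(im,amin=600); cv2.imwrite('pics/w9.png',im['pixels'][:,:,::-1])
go(479,-124.6,38.3,0)"
```

```text
green px [318 247] n 4805 ztop 148  xy 476.2 -123.7  size 55x64 ang 88.3 
terra px [322 174] n 5011 ztop 110  xy 477.1 -105.0  size 17x45 ang 86.7 
terra px [318 270] n 9369 ztop 144  xy 476.1 -128.9  size 51x52 ang 53.0 
terra px [217 282] n 2118 ztop 190  xy 440.0 -111.7  size 25x12 ang 74.4 
terra px [420 282] n 2116 ztop 190  xy 508.7 -111.6  size 13x25 ang 31.5 
blue px [163 240] n 7216 ztop 58  xy 391.6 -145.1  size 131x62 ang 21.7 
t 34.27 pos [ 475.7 -129.6  123.6] psi 0.0 tilt 0.01 w 64.1 gf 30.0 F [ 1.1 -0.1 -1.7]
  wz 0.001 dx 0.100 dy 0.066 dz 1.706
```

View pics/w9.png

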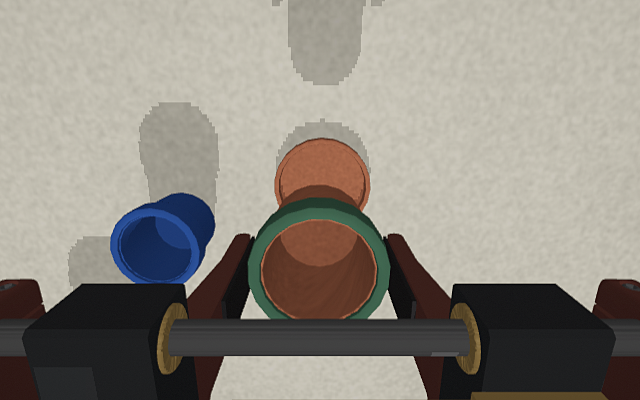

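The saucer's centre (322,180) lies 4 px right of the pot's (318), as the computed shift says, and the blue pot (165,240) is clear of the fingers.

step_arm --pt "-1 0.1 0.066 0 0 0 0" --pt "-1 0 0 0.4 0 0 0" --pt "-1 0 0 0.6 0 0 0" --pt "-1 0 0 0.4 0 0 0" --pt "-1 0 0 0.15 0 0 0" --pt "-1 0 0 0.08 0 0 0" --pt "-1 0 0 0.03 0 0 0" --pt "-1 0 0 0.02 0 0 0" --pt "-1 0 0 0 0 0 0" --pt "-1 0 0 0 0 0 0"

```text
t: 35.52
ee_pos: [479.5, -124.0, 39.9]
orientation: [2.22, 2.222, 0.0]
ft_force: [0.0, -0.4, -0.2]
width: 63.7
grasp_force: 30.0
```

step_arm --pt "-1 0 0 0.015 0 0 0" --pt "-1 0 0 0 0 0 0" --pt "-1 0 0 0 0 0 0"

```text
t: 35.9
ee_pos: [479.3, -124.0, 38.9]
orientation: [-2.22, -2.223, 0.0]
ft_force: [-1.0, 0.2, -1.9]
width: 64.1
grasp_force: 30.0
```

step_arm --pt "-1 0 0 0.012 0 0 0" --pt "-1 0 0 0 0 0 0" --pt "-1 0 0 0 0 0 0"

```text
t: 36.28
ee_pos: [479.3, -124.0, 38.3]
orientation: [2.22, 2.223, 0.0]
ft_force: [0.4, 1.2, 0.7]
width: 64.1
grasp_force: 30.0
```

step_arm --pt "-1 0 0 0.006 0 0 0" --pt "-1 0 0 0 0 0 0" --pt "-1 0 0 0 0 0 0"

```text
t: 36.65
ee_pos: [479.4, -124.0, 38.3]
orientation: [2.22, 2.223, 0.0]
ft_force: [-1.0, 0.6, 6.3]
width: 63.6
grasp_force: 30.0
```

step_arm --pt "1 0 0 0 0 0 0" --pt "1 0 0 0 0 0 0" --pt "1 0 0 0 0 0 0" --pt "1 0 0 -0.2 0 0 0" --pt "1 0 0 -0.6 0 0 0" --pt "1 0 0 -1 0 0 0" --pt "1 0 0 -1 0 0 0" --pt "1 0 0 -0.6 0 0 0" --pt "1 0 0 0 0 0 0" --pt "1 0 0 0 0 0 0" --pt "1 0 0 0 0 0 0"

```text
t: 38.02
ee_pos: [478.3, -123.7, 206.7]
orientation: [-2.218, -2.221, 0.002]
ft_force: [-0.7, -0.0, 0.8]
width: 87.7
grasp_force: 0.0
```

```bash
python3 -c "
from h import *
im=grab('wrist'); blobs(im,('green','terra'),amin=300)
for n in ('scene','side'):
    im=grab(n); cv2.imwrite(f'pics/{n}9.png',im['pixels'][:,:,::-1])
go(479,-124.6,38.3,0)"
```

```text
green px [320 177] n 1208 ztop 63  xy 479.6 -122.0  size 63x61 ang 88.8 
terra px [316 149] n 906 ztop 13  xy 477.0 -108.5  size 77x46 ang 5.1 
terra px [320 181] n 2511 ztop 59  xy 479.6 -123.0  size 51x51 ang 1.4 
t 38.17 pos [ 478.8 -123.8  207. ] psi 0.1 tilt 0.12 w 87.5 gf 0.0 F [ 1.  -0.1  0.4]
  wz 0.010 dx -0.015 dy 0.005 dz 3.374
```

View pics/side9.png

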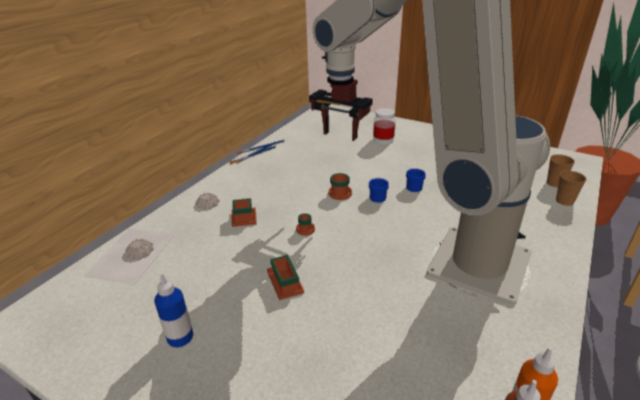

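View pics/scene9.png

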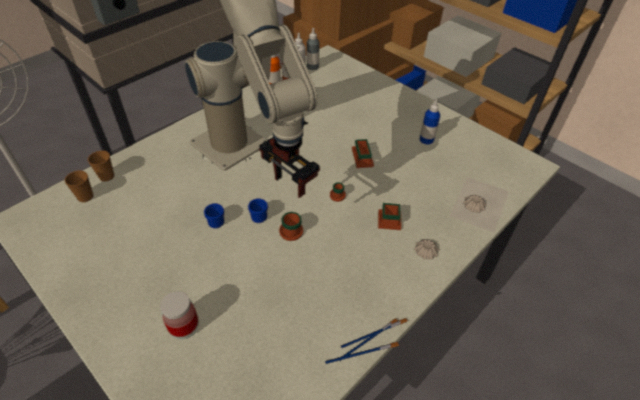

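All four pots stand upright on their matching saucers. In the side view they are at (340,186) large round, (305,224) small round, (243,212) square and (285,275) oblong. The bottle, jar and blue pots are where they started, and the gripper is clear.

```bash
python3 -c "
from workcell import ctrl
print(ctrl.close_job())"
```

```text
the job is handed in; nothing more can be done
None
```

All four pots stand upright and centred on their matching saucers, the saucers, paint bottle, primer jar and blue pots look unmoved in the final pictures, and the job was handed in at about 38 s.

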